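# Set the film stage's stop and load the negative carrier

### The arm

A 6-joint arm with a two-finger parallel gripper is mounted at the origin on a cart in front of the work surface, level with it; the furniture and walls round the work are solid. World frame = base frame: x ahead of the robot, y to its left, z up, the work surface at z = 0. Lengths are in mm, angles in rad, forces in N, time in s.
With the tool pointing down it reaches from about 275 to 750 mm from the base axis. Payload 10.2 kg.
Tool frame: the origin (TCP) lies at the centre of the arm's flange, where the gripper is bolted on; the fingertips stand 173 mm ahead of it and the grasp point (between the pads) lies 155 mm ahead of it; z points along the fingers, y is the line along which they close (so a half turn about z gives the same grasp; the last joint's range is limited). The gripper opens to 85 mm and grips with 20 to 120 N. Pads are 22 mm wide; open, the fingers measure 114 mm over their backs; the gripper's body (76 mm by 85 mm) begins 54 mm behind the grasp point. The pads swing forward as they close: fully open they stand 13 mm farther back than shut.
Start: joints at [1.052, 0.313, 1.498, -0, 1.331, -0.223], TCP at [153.054, 502.202, 404.694] pointing down, gripper open.
Joint ranges: [-2.94, 2.94], [-0.97, 2.17], [0.19, 2.56], [-1.23, 4.37], [0.02, 3.11], [-2.88, 2.88]. Speed limits (rad/s): [2.39, 2.39, 3.01, 3.14, 3.14, 3.14].

### API

Orientations are given as a unit quaternion [w, x, y, z].
In Python, from rig import status, capture, camera_info, ticket gives the robot as it stands.
- The arm moves only by the shell command python3 -m crank 'ROWS' [FORCE]. ROWS is JSON, a list of rows, each a list of 7 numbers: the shift along the tool's x, y, z as a fraction of full scale, then the turn, a rotation vector about the tool's x, y, z as a fraction of full scale, then the closure, from 0 (fully open) to 1 (shut). A call has 1 to 12 rows; each row is the pose to reach, as a shift and turn from the pose commanded when the call began, along the tool's axes at that moment; what a row does not reach only later rows make up. Full scale, the value 1, is 0.1 m for a shift and 45 degrees for a turn. A row lasts 1/10 s, in which the tool goes at most 50 mm and 8.59 degrees, less where a joint would pass 70% of its speed; a pose out of reach is approached as far as the arm can. A call with a number of a shift or a turn outside -1 to 1 is refused whole. A call with a gripper value outside its range is refused whole. The fingers move at their own pace and stop on an object; FORCE is the grip in N (left out, the last holds). Time passes only in rows, so rows that repeat a pose let the fingers close. It gives the time, the measured TCP pose, the force, the opening and the grip force at its end, in the units of the state.
- status.sense(): the state, without advancing time (a new reading comes with each control period).
- capture(name): name is "scene" or "top" or "wrist"; returns (picture, depth): 420x560x3 uint8, red, green, blue; 420x560 float32, mm along the optical axis (not along the pixel's ray), 0 where there is no reading.
- camera_info(name): a dict with "K" (3x3 intrinsics, pixels), "camera_from_world" (4x4, takes a point from world to camera coordinates). Camera axes: x right, y up, looking along -z (the intrinsics and any distortion apply to the point x, -y, -z); pixel columns grow to the right and rows downward; lengths in mm; the calibration is good to about 2 mm. The wrist camera is an equidistant fisheye: a pixel r from the principal point sees the ray r / f radians off the axis. A picture is of the moment at which its call begins: read the wrist's pose just before it. camera_info takes no time and is no camera call; for the wrist camera it gives the pose at the moment of the call.
- ticket.finish_job(): hands the job in; it is judged then, once.
The state is a dict: "time_s": time; "joints": joint angles; "dq": joint speeds; "tau": joint torques, N m; "eef_pos": TCP position; "ee_rot": TCP orientation; "force": force on the tool from outside, world axes, zero at the start; "wrist_torque": the same for the moment, N m; "grip_width": opening from 0.0 (shut) to 1.0 (fully open); "grip_force": force on a finger pad.
Only numpy, scipy, OpenCV 4.12 (cv2) and the standard library are available. Lean on these libraries where they do the work, as an engineer would, in place of code of your own. Each camera call takes 0.05 s, during which the arm holds its last target. There are 200 camera calls.

### The job

Get the film stage ready: first slide its stop by the upright black grip until the yellow pointer is on the red mark of the scale. Then take the metal negative carrier out of the foam tray and slide it flat into the stage's channel, black grip last, until its front edge rests against the stop, with the stop still on the red mark. Let go, and leave the loupe, the blower and the brush where they are.

Things in the scene. Friction and masses are not known exactly. Their poses are not given: they have to be found in the camera images.
- film_stage: fixed film-viewing stage: black lamp housing with an aluminium channel on top, closed at the +y end. Origin: on the worktop below the centre of the channel's mouth; x across the channel, y along it; the carrier goes in towards +y. Channel floor 24 mm above the worktop; channel 74 mm wide between rails that stand 12 mm above the floor, y = 0 to 182. White scale on the -x side
- stop (a joint): travel of the sliding stop in m: 0 at the channel's closed end (stop face at y = 140 mm of the stage), growing towards the mouth (stage's -y), to 0.085. At 0.065 its yellow pointer is on the red mark and its face at y = 75. It moves stiffly (friction about 6 N) and stays where it is left; a harder push on it, also through the carrier, shifts it
- stop_grip (a point): top centre of the stop's upright black grip: 34 mm across the channel, 14 mm along it, 26 mm tall, standing on a flat silver bridge 24 mm long that crosses the rails; its top is 69 mm above the worktop. Axes as the stage's. The stop's face lies 12 mm to the mouth side of the grip's centre
- red_mark (a point): the red line across the white scale on the stage's -x side, 36 mm above the worktop, at x = -58, y = 87 mm of the stage. Axes as the stage's. The stop is set when its pointer and its grip's centre are at the same y of the stage as this line
- stop_face (a point): centre of the stop's flat face (60 mm wide), 3 mm above the channel floor; axes as the stage's
- carrier: metal negative carrier: flat plate 70 mm wide (x) by 101 mm long (y from -37 to +64), 6 mm thick, with a black grip 18 mm wide and 9 mm thick that sticks out behind at y = -37 to -64. Origin: on its underside, on the centre line, z up. Mass about 0.11 kg. It starts flat in the foam tray, axes as the tray's
- carrier_front (a point): middle of the carrier's front edge (the edge away from the black grip), half way up the plate's thickness; at carrier x 0, y 64, z 3 mm. Axes as the carrier's
- carrier_grip (a point): centre of the carrier's black grip, at carrier x 0, y -50, z 5 mm. Axes as the carrier's
- foam_tray: low aluminium tray with charcoal foam, 164 x 167 x 24 mm, fixed. Origin on the worktop below the stored carrier's origin, same axes. Pocket with 3 mm play round the carrier, its floor 11 mm and the foam's top 21 mm above the worktop; the black grip lies sunk, out of the fingers' reach
- loupe: black film loupe, 47 mm wide, 42 mm tall, standing on the worktop; bystander. Origin at its underside
- blower: dark rubber air blower, 58 mm wide, 112 mm tall, standing; bystander. Origin at its underside
- dust_brush: flat brush with wooden handle, 160 mm long (y), 26 mm wide, 8 mm thick, lying on the worktop; bystander. Origin at its underside
- stage_mouth (a point): centre of the mouth, on the channel floor (24 mm up). Towards -y, to y = -110, the floor goes on as a tongue 50 mm wide, free beside it: lay the carrier there, then take it by its grip. Guides flare outwards from the mouth to about 95 mm width at y = -18. From y = 12 on lips overhang each side by 6 mm, 10 mm above the floor: the carrier must be slid in from the tongue
- finger_recess (a point): centre of the tray's two finger recesses, at tray x 0, y 13, z 11 mm (pocket floor); axes as the tray's. The recesses lie on both long sides of the plate: y from -12 to 38, x from 37 to 74 either side, floor 5 mm above the worktop, so that fingers can go down and take the plate across its 70 mm width

How it is judged (in metres and radians):
On the way, in this order (a step that is already met when the one before it is completed fails the run):
1. the stop's pointer is on the red mark, to 3 mm, and the carrier still lies in the foam tray (value of joint stop between 0.062 and 0.068 m and distance of carrier from where it was at the start of the episode below 0.02 m), for 0.2 s.
2. the carrier lies in the channel with its front edge within 4 mm of the stop (y of carrier_front in the frame of stop_face above -0.004 m and distance between carrier_front and stop_face below 0.007 m and angle between the y axis of carrier and the y axis of film_stage, either way round below 0.08 rad), for 0.2 s.
At the end, for the whole second after the job is handed in: The stop is within 3 mm of the red mark; the carrier lies flat (within 0.06 rad) and straight (within 0.06 rad) in the channel, black grip towards the mouth, its front edge within 3 mm of the stop's face, at rest (value of joint stop between 0.062 and 0.068 m and y of carrier_front in the frame of stop_face above -0.003 m and distance between carrier_front and stop_face below 0.006 m and angle between the y axis of carrier and the y axis of film_stage, either way round below 0.06 rad and angle between carrier's own z axis and vertical below 0.06 rad and linear speed of carrier below 0.01 m/s); the robot touches nothing.
It fails at once if a bystander (loupe, blower or brush) is moved more than 30 mm (distance of any of loupe, blower, dust_brush from where it was at the start of the episode above 0.03 m).
It also fails if it takes over 54 s, if anything falls off the work surface, if the arm or the gripper's body presses on something with over 40 N, if the wrist force passes 120 N, or if a joint passes its speed limit or range.

## Working session

There is one attempt and no reset: what is moved stays moved. The work goes in short steps, Python scripts to look and compute and a shell command to move; the robot and the scene stay as the last step left them, time stands still between calls to the robot, and variables do not carry over. Pictures are saved under pics/ and viewed, at most 12 in all, crops included, and the job is handed in when it is done.

```bash
ls; mkdir -p pics; python3 - <<'E'
from rig import status,capture,camera_info
import cv2,numpy as np
print(status.sense())
for n in ("scene","top"):
    p,d=capture(n); ci=camera_info(n); print(n,ci["K"],ci["camera_from_world"])
    cv2.imwrite(f"pics/{n}0.png",p[:,:,::-1]); np.savez(f"{n}0.npz",p=p,d=d,K=ci["K"],T=ci["camera_from_world"])
E
```

```text
pics
{'time_s': 0.0, 'joints': array([ 1.05158095e+00,  3.13460183e-01,  1.49843432e+00,  2.97012314e-05,
        1.33100904e+00, -2.23419078e-01]), 'dq': array([-2.12523813e-05,  1.49112703e-03,  1.33752933e-03,  6.27604431e-04,
        1.26031871e-03,  8.75004399e-04]), 'tau': array([ 4.01855423e-04, -4.12267900e+01, -2.59743690e+01, -1.04033415e-04,
        4.12818903e-03, -1.30165310e-05]), 'eef_pos': array([153.03910548, 502.16187022, 404.13076013]), 'ee_rot': array([-2.51264291e-04,  1.47363023e-01,  9.89082256e-01, -6.05543314e-04]), 'force': array([ 0.72750484, -0.66058561, -0.19857142]), 'wrist_torque': array([ 0.00802851, -0.00074   , -0.02616179]), 'grip_force': 0.0, 'grip_width': 1.0011713412712457}
scene [[410.40901868   0.         273.37171456]
 [  0.         410.40901868 211.32299023]
 [  0.           0.           1.        ]] [[ 5.26748180e-01 -8.50015802e-01  3.08067802e-03 -2.39757220e+02]
 [ 3.58250953e-01  2.25289038e-01  9.06035928e-01 -2.72470725e+02]
 [-7.70838900e-01 -4.76149121e-01  4.23189563e-01 -5.28609350e+02]
 [ 0.00000000e+00  0.00000000e+00  0.00000000e+00  1.00000000e+00]]
top [[499.06303331   0.         278.63790067]
 [  0.         499.06303331 202.91499168]
 [  0.           0.           1.        ]] [[ 1.35392311e-03 -9.99926486e-01  1.20494855e-02  6.06820802e+01]
 [ 9.93987434e-01  2.66493644e-03  1.09461766e-01 -5.71074854e+02]
 [-1.09485831e-01  1.18288344e-02  9.93917970e-01 -9.76073904e+02]
 [ 0.00000000e+00  0.00000000e+00  0.00000000e+00  1.00000000e+00]]
```

View pics/top0.png

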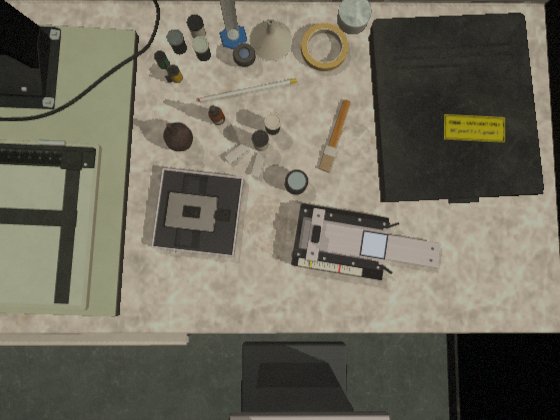

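View pics/scene0.png

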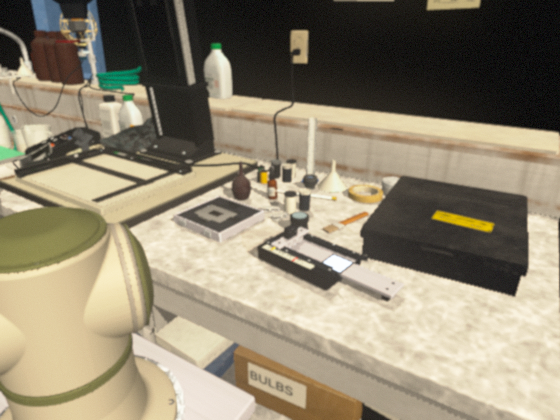

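The top view shows the tray at about (198,212) with the carrier's black grip to the right. The stage is at about (365,245): mouth to the right, stop grip at (317,233), red mark near (340,268). I'll enlarge this area to get exact features.

```bash
cat > h.py <<'E'
import numpy as np,cv2
from scipy.spatial.transform import Rotation as R
def ray(K,T,uv,z):
    "pixel -> world point on plane z"
    Ri=T[:3,:3].T; c=-Ri@T[:3,3]
    d=Ri@np.array([(uv[0]-K[0,2])/K[0,0],-(uv[1]-K[1,2])/K[1,1],-1])
    return c+d*(z-c[2])/d[2]
def load(f): 
    a=np.load(f); return a['p'],a['d'],a['K'],a['T']
def proj(K,T,P):
    c=T[:3,:3]@np.asarray(P,float)+T[:3,3]; return K[0,0]*c[0]/-c[2]+K[0,2],K[1,1]*-c[1]/-c[2]+K[1,2]
E
python3 - <<'E'
import cv2
p=cv2.imread('pics/top0.png')
a=cv2.resize(p[195:290,285:445],None,fx=5,fy=5,interpolation=cv2.INTER_CUBIC);cv2.imwrite('pics/c1.png',a)
a=cv2.resize(p[160:265,145:250],None,fx=5.5,fy=5.5,interpolation=cv2.INTER_CUBIC);cv2.imwrite('pics/c2.png',a)
E
```

```text
(no output)
```

View pics/c1.png

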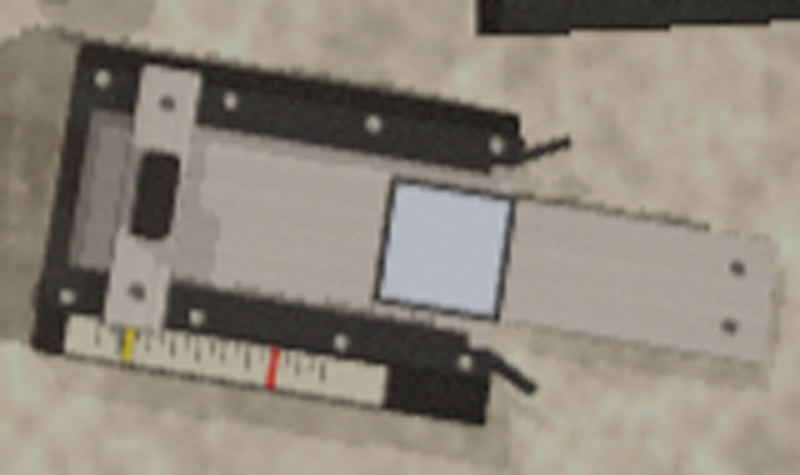

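View pics/c2.png

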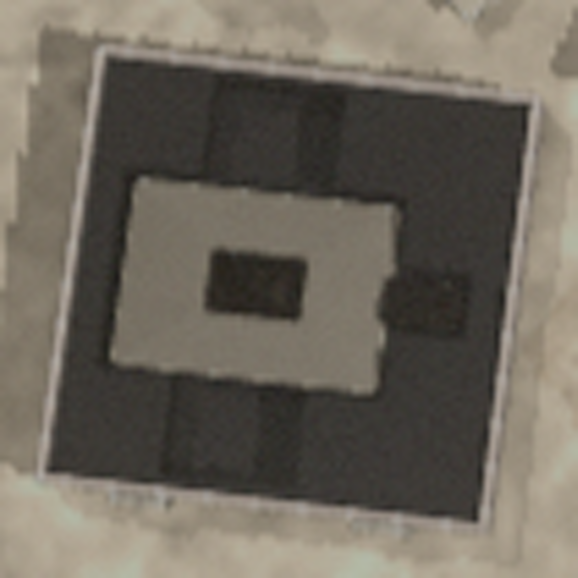

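```bash
cat > m.py <<'E'
from h import *
p,d,K,T=load('top0.npz')
w=lambda c,o,s,z: ray(K,T,(np.array(c)+.5)/s-.5+np.array(o),z)
S=lambda c,z:w(c,(285,195),5,z); C=lambda c,z:w(c,(145,160),5.5,z)
g=[S(c,69) for c in [(143,152),(180,154),(170,238),(132,236)]]
print('grip',np.mean(g,0).round(1))
red=[S(c,36) for c in [(277,348),(270,388)]]; yel=[S(c,36) for c in [(131,332),(125,360)]]
print('red',np.round(red,1),'yel',np.round(yel,1))
te=[S(c,24) for c in [(777,237),(765,360)]]; tm=[S(c,24) for c in[(515,200),(500,318)]]
print('tongue',np.round(te,1),np.round(tm,1))
a=np.mean(tm,0)-np.mean(te,0); print('axis tongue deg',np.degrees(np.arctan2(-a[0],a[1])))
e=S((78,42),36)-S((520,115),36);print('housing edge deg',np.degrees(np.arctan2(-e[0],e[1])), np.linalg.norm(e))
s=[S((230,100),36)-S((497,146),36),S((197,317),36)-S((466,363),36),S((102,78),36)-S((497,146),36)]
print('screws deg',[np.degrees(np.arctan2(-v[0],v[1])).round(2) for v in s])
rr=red[0]-red[1];print('red line deg',np.degrees(np.arctan2(rr[1],rr[0])))
# plate mask
gr=cv2.cvtColor(p,cv2.COLOR_RGB2GRAY); m=np.zeros_like(gr); m[188:236,162:221]=(gr[188:236,162:221]>90)*255
c=max(cv2.findContours(m,cv2.RETR_EXTERNAL,cv2.CHAIN_APPROX_NONE)[0],key=cv2.contourArea)
W=np.array([ray(K,T,q[0],17)[:2] for q in c],np.float32); r=cv2.minAreaRect(W);print('plate',r)
cc=[C(c,17) for c in [(135,178),(400,205),(378,393),(112,362)]];print(np.round(cc,1),np.mean(cc,0).round(1))
tt=[C(c,24) for c in [(100,50),(540,98),(487,523),(44,473)]];v=tt[0]-tt[1];u=tt[3]-tt[2]
print('tray',np.mean(tt,0).round(1),np.degrees(np.arctan2(-v[0],v[1])),np.degrees(np.arctan2(-u[0],u[1])),np.linalg.norm(v))
from rig import status
s=status.sense();q=s['ee_rot'];M=R.from_quat([q[1],q[2],q[3],q[0]]).as_matrix();print(M.round(3))
E
python3 m.py
```

```text
grip [507.4  -9.6  69. ]
red [[448.4 -60.   36. ]
 [432.7 -57.1  36. ]] yel [[ 4.546e+02 -2.100e+00  3.600e+01]
 [ 4.436e+02  4.000e-01  3.600e+01]]
tongue [[ 493.1 -264.7   24. ]
 [ 443.7 -258.2   24. ]] [[ 507.8 -158.8   24. ]
 [ 460.4 -151.7   24. ]]
axis tongue deg -8.407600435035649
housing edge deg -9.284018529826623 179.7475388332942
screws deg [np.float64(-9.68), np.float64(-9.57), np.float64(-9.67)]
red line deg -10.683667579876035
plate ((554.2769165039062, 239.9432373046875), (99.12056732177734, 70.52596282958984), 83.53182983398438)
[[594.4 285.7  17. ]
 [584.6 187.1  17. ]
 [514.7 194.2  17. ]
 [525.9 292.4  17. ]] [554.9 239.9  17. ]
tray [554.3 225.3  24. ] -6.109733872991996 -6.323054821865389 164.30000562744155
[[-0.957  0.292 -0.001]
 [ 0.292  0.957 -0.001]
 [ 0.    -0.001 -1.   ]]
```

The stage's +y direction is (sin 9°, cos 9°), with its origin near (485,-153). Stop grip is at (507.4,-9.7), and the red mark is 58 mm towards the mouth. The carrier plate's centre is (554.5,240), at about 6.3°. Next I'll move above the stop grip.

```bash
python3 -m crank '[[0,0,0,0,0,-0.177,0],[0,0,0,0,0,-0.177,0]]' >/dev/null
python3 -m crank '[[-0.43,-0.45,0,0,0,0,0.3],[-0.86,-0.9,0,0,0,0,0.3],[-0.86,-0.9,0,0,0,0,0.3]]' >/dev/null
python3 -m crank '[[-0.43,-0.45,0,0,0,0,0.3],[-0.86,-0.9,0,0,0,0,0.3],[-0.86,-0.9,0,0,0,0,0.3]]' >/dev/null
python3 -m crank '[[-0.43,-0.45,0,0,0,0,0.3],[-0.86,-0.9,0,0,0,0,0.3],[-0.86,-0.9,0,0,0,0,0.3]]' >/dev/null
python3 -m crank '[[-0.43,-0.45,0,0,0,0,0.3],[-0.86,-0.9,0,0,0,0,0.3],[-0.86,-0.9,0,0,0,0,0.3]]' >/dev/null
python3 -m crank '[[-0.43,-0.45,0.5,0,0,0,0.3],[-0.86,-0.9,1,0,0,0,0.3],[-0.86,-0.9,1,0,0,0,0.3],[-0.86,-0.9,1,0,0,0,0.3],[-0.86,-0.9,1,0,0,0,0.3],[-0.86,-0.9,1,0,0,0,0.3]]'
cat > st.py <<'E'
from h import *
from rig import status
s=status.sense();q=s['ee_rot'];M=R.from_quat([q[1],q[2],q[3],q[0]]).as_matrix()
print(round(s['time_s'],2),s['eef_pos'].round(1),'ydir deg',np.degrees(np.arctan2(M[0,1],M[1,1])).round(2),'tilt',M[:,2].round(4),'F',s['force'].round(1),'w',round(s['grip_width']*85,1),round(s['grip_force'],1))
def go(P): print('tool delta /100:',(M.T@(np.array(P)-s['eef_pos'])/100).round(3))
E
python3 st.py
```

```text
time_s: 2.1
eef_pos: [507.3, -8.7, 305.6]
ee_rot: [0.0, 0.079, 0.997, 0.0]
force: [0.4, 0.3, -0.3]
grip_width: 0.701
grip_force: 0.0
2.1 [507.3  -8.7 305.6] ydir deg 9.04 tilt [ 9.e-04  0.e+00 -1.e+00] F [ 0.4  0.3 -0.3] w 59.6 0.0
```

```bash
python3 -m crank '[[0,0,0.4,0,0,0,0.3],[0,0,0.7,0,0,0,0.3],[0,0,0.84,0,0,0,0.3],[0,0,0.84,0,0,0,0.3],[0,0,0.84,0,0,0,0.3],[0,0,0.84,0,0,0,1],[0,0,0.84,0,0,0,1],[0,0,0.84,0,0,0,1],[0,0,0.84,0,0,0,1],[0,0,0.84,0,0,0,1],[0,0,0.84,0,0,0,1],[0,0,0.84,0,0,0,1]]' 40; python3 st.py; python3 - <<'E'
from rig import capture
import cv2
p,d=capture("scene"); cv2.imwrite("pics/s1.png",cv2.resize(p[170:330,220:420,::-1],None,fx=3.5,fy=3.5))
E
```

```text
time_s: 3.3
eef_pos: [507.6, -9.5, 221.5]
ee_rot: [0.0, 0.079, 0.997, -0.0]
force: [-2.1, -0.0, 6.8]
grip_width: 0.156
grip_force: 40.7
3.3 [507.6  -9.5 221.5] ydir deg 9.01 tilt [ 9.e-04 -2.e-04 -1.e+00] F [-2.1 -0.   6.8] w 13.3 40.7
```

View pics/s1.png

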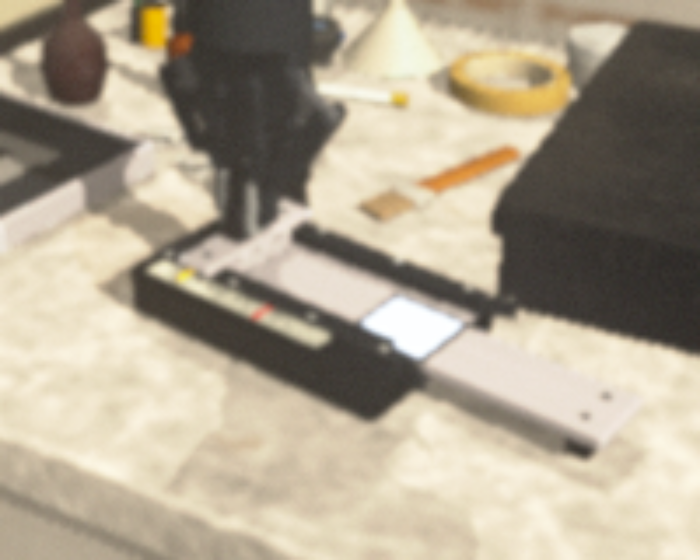

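The fingers hold the stop grip (13.3 mm opening). The scene crop has the yellow pointer at (186,275) and the red mark at (262,313). I'll slide it 58 mm.

```bash
python3 -m crank '[[0,-0.1,0,0,0,0,1],[0,-0.2,0,0,0,0,1],[0,-0.3,0,0,0,0,1],[0,-0.4,0,0,0,0,1],[0,-0.48,0,0,0,0,1],[0,-0.54,0,0,0,0,1],[0,-0.58,0,0,0,0,1],[0,-0.58,0,0,0,0,1],[0,-0.58,0,0,0,0,1],[0,-0.58,0,0,0,0,1]]'; python3 st.py; cat > mark.py <<'E'
from h import *
from rig import capture,camera_info
import sys
n=sys.argv[1]
p,d=capture(n);ci=camera_info(n);K,T=np.array(ci["K"]),np.array(ci["camera_from_world"])
np.savez(n+'1.npz',p=p,d=d,K=K,T=T)
h=cv2.cvtColor(p,cv2.COLOR_RGB2HSV)
x,y=proj(K,T,(442,-40,36)); b=45
roi=np.zeros(h.shape[:2],np.uint8);cv2.circle(roi,(int(x),int(y)),b,255,-1)
for nm,lo,hi in (('red',(0,120,80),(8,255,255)),('yel',(22,120,90),(33,255,255))):
    m=cv2.inRange(h,lo,hi)&roi
    q=np.argwhere(m)[:,::-1]
    if len(q): P=ray(K,T,q.mean(0),36); print(nm,len(q),q.mean(0).round(2),P.round(1),'along y',round(P[0]*.1564+P[1]*.9877,2))
E
python3 mark.py top; python3 mark.py scene
```

```text
time_s: 4.35
eef_pos: [498.4, -66.6, 221.4]
ee_rot: [-0.0, 0.079, 0.997, 0.0]
force: [-4.3, 1.8, 8.5]
grip_width: 0.158
grip_force: 41.0
4.35 [498.4 -66.6 221.4] ydir deg 9.01 tilt [-1.e-04  3.e-04 -1.e+00] F [-4.3  1.8  8.5] w 13.4 41.0
yel 5 [293. 258.] [441.4 -55.   36. ] along y 14.75
```

```bash
python3 - <<'E'
from h import *
out=[]
for n,z in(('top',(442,-50,36)),('scene',(442,-50,36))):
    p,d,K,T=load(n+'1.npz');x,y=map(int,proj(K,T,z));print(n,x,y)
    out.append(cv2.resize(p[y-25:y+25,x-33:x+33,::-1],(396*2//2,300)))
cv2.imwrite('pics/m1.png',np.hstack(out))
E
```

```text
top 334 267
scene 291 257
```

View pics/m1.png

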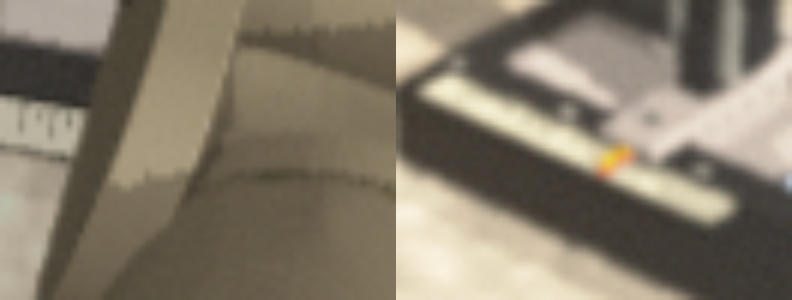

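The pointer overlaps the red mark: one orange patch at (615,160) in the scene half. I'll release, lift and move over to the tray, then check the mark again.

```bash
python3 -m crank '[[0,0,0,0,0,0,0.3],[0,0,0,0,0,0,0.3],[0,0,0,0,0,0,0.3],[0,0,0,0,0,0,0.3],[0,0,0,0,0,0,0.3],[0,0,-0.4,0,0,0,0.3],[0,0,-0.8,0,0,0,0.3],[0,0,-0.8,0,0,0,0.3]]' >/dev/null
python3 -m crank '[[-0.02,0.5,0,0,0,0,0],[-0.02,1,0,0,0,0,0],[-0.02,1,0,0,0,0,0]]' >/dev/null
python3 -m crank '[[-0.02,0.5,0,0,0,0,0],[-0.02,1,0,0,0,0,0],[-0.02,1,0,0,0,0,0]]' >/dev/null
python3 -m crank '[[-0.02,0.5,0,0,0,0,0],[-0.02,1,0,0,0,0,0],[-0.02,1,0,0,0,0,0]]' >/dev/null
python3 -m crank '[[0,0,0,0,0,0.19,0],[0,0,0,0,0,0.38,0],[0,0,0,0,0,0.57,0],[0,0,0,0,0,0.76,0],[0,0,0,0,0,0.97,0],[0,0,0,0,0,0.97,0]]' >/dev/null
python3 -m crank '[[0,0,0,0,0,0.19,0],[0,0,0,0,0,0.38,0],[0,0,0,0,0,0.57,0],[0,0,0,0,0,0.76,0],[0,0,0,0,0,0.97,0],[0,0,0,0,0,0.97,0],[0,0,0,0,0,0.97,0],[0,0,0,0,0,0.97,0]]'
python3 mark.py top; echo 'go((554.4,240,300))'>>st.py;python3 st.py;python3 -c "from rig import status;print(status.sense()['joints'].round(2))"
```

```text
time_s: 7.55
eef_pos: [551.2, 228.5, 300.6]
ee_rot: [-0.0, 0.744, 0.669, -0.0]
force: [-0.3, -0.0, 0.2]
grip_width: 1.0
grip_force: 0.0
yel 10 [338.7 268.3] [440.3 -57.3  36. ] along y 12.23
7.6 [551.2 228.5 300.6] ydir deg 96.11 tilt [-2.e-04 -1.e-04 -1.e+00] F [ 0.3  0.3 -0.3] w 85.1 0.0
tool delta /100: [0.118 0.019 0.006]
[ 0.2   0.56  1.41 -0.    1.17  0.3 ]
```

```bash
python3 - <<'E'
from h import *
for f in('top0.npz','top1.npz'):
    p,d,K,T=load(f);h=cv2.cvtColor(p,cv2.COLOR_RGB2HSV);roi=np.zeros(h.shape[:2],np.uint8);roi[255:278,298:365]=255
    m=cv2.inRange(h,(0,110,80),(179,255,255))&roi
    for c in cv2.findContours(m,cv2.RETR_EXTERNAL,cv2.CHAIN_APPROX_NONE)[0]:
        mm=np.zeros_like(m);cv2.drawContours(mm,[c],-1,1,-1);q=np.argwhere(mm)[:,::-1]
        P=ray(K,T,q.mean(0),36);print(f,len(q),q.mean(0).round(1),h[q[:,1],q[:,0],0].round(),'y',round(P[0]*.1564+P[1]*.9877,2))
E
python3 -m crank '[[0.12,0.02,0.4,0,0,0,0],[0.12,0.02,0.8,0,0,0,0],[0.12,0.02,0.8,0,0,0,0],[0.12,0.02,0.8,0,0,0,0]]' >/dev/null
python3 -m crank '[[0,0,0.2,0,0,0,0],[0,0,0.4,0,0,0,0],[0,0,0.46,0,0,0,0],[0,0,0.46,0,0,0,0],[0,0,0.46,0,0,0,0]]'; python3 st.py
```

```text
top0.npz 15 [339. 268.] [5 4 4 2 4 4 3 3 3 5 3 4 3 4 2] y 11.73
top0.npz 12 [310.1 263.8] [26 26 27 27 27 25 27 23 28 23 28 27] y 69.64
top1.npz 15 [338.8 268.7] [24 27 19 27 22 24 27 26 28 27 28 20 23 10 16] y 11.91
time_s: 8.5
eef_pos: [555.1, 240.5, 176.6]
ee_rot: [0.001, 0.745, 0.667, 0.001]
force: [-0.4, 0.2, 0.0]
grip_width: 0.997
grip_force: 0.0
8.5 [555.1 240.5 176.6] ydir deg 96.27 tilt [ 2.7e-03  6.0e-04 -1.0e+00] F [-0.4  0.2  0. ] w 84.8 0.0
tool delta /100: [-0.004 -0.003 -1.234]
```

The stop is on the mark to about 0.2 mm. Next I'll close on the plate.

```bash
python3 -m crank '[[0,0,0,0,0,0,0],[0,0,0,0,0,0,0.15],[0,0,0,0,0,0,0.3],[0,0,0,0,0,0,0.3],[0,0,0,0,0,0,0.3],[0,0,0,0,0,0,0.3],[0,0,0,0,0,0,0.3]]' 40; python3 st.py
```

```text
time_s: 9.2
eef_pos: [555.4, 240.5, 177.2]
ee_rot: [0.001, 0.745, 0.667, 0.002]
force: [0.1, -0.2, 13.2]
grip_width: 0.799
grip_force: 51.9
9.2 [555.4 240.5 177.2] ydir deg 96.29 tilt [ 0.0045  0.0011 -1.    ] F [ 0.1 -0.2 13.2] w 67.9 51.9
tool delta /100: [-0.005 -0.004 -1.228]
```

```bash
python3 -m crank '[[0,0,-0.05,0,0,0,0.3],[0,0,-0.1,0,0,0,0.3],[0,0,-0.2,0,0,0,0.3],[0,0,-0.3,0,0,0,0.3],[0,0,-0.4,0,0,0,0.3],[0,0,-0.4,0,0,0,0.3]]' 50; python3 st.py; python3 - <<'E'
from h import *
from rig import capture
p,d=capture("scene"); cv2.imwrite("pics/s2.png",cv2.resize(p[150:260,130:290,::-1],None,fx=4,fy=4))
E
```

```text
time_s: 9.8
eef_pos: [554.9, 240.5, 216.5]
ee_rot: [0.001, 0.745, 0.667, 0.001]
force: [0.7, 0.4, -0.3]
grip_width: 0.8
grip_force: 56.3
9.8 [554.9 240.5 216.5] ydir deg 96.28 tilt [ 2.9e-03  6.0e-04 -1.0e+00] F [ 0.7  0.4 -0.3] w 68.0 56.3
tool delta /100: [-0.005 -0.002 -0.835]
```

View pics/s2.png

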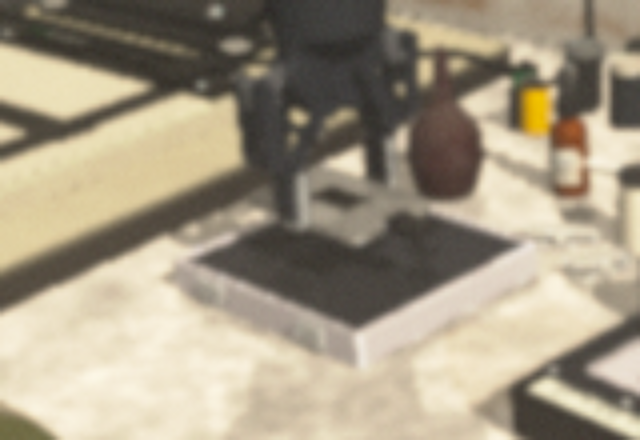

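The carrier is held level above the tray, with the grip end at the right (405,225). I'll carry it to above the tongue.

```bash
python3 -m crank '[[0,0,-0.4,0,0,0,0.3],[0,0,-0.8,0,0,0.06,0.3],[0,0,-0.8,0,0,0.06,0.3],[0,0,-0.8,0,0,0.06,0.3]]' >/dev/null
python3 -m crank '[[-0.2,-0.01,0,0,0,0,0.3],[-0.6,-0.01,0,0,0,0,0.3],[-1,-0.02,0,0,0,0,0.3]]' >/dev/null
python3 -m crank '[[-0.4,-0.01,0,0,0,0,0.3],[-0.8,-0.01,0,0,0,0,0.3],[-1,-0.02,0,0,0,0,0.3]]' >/dev/null
python3 -m crank '[[-0.4,-0.01,0,0,0,0,0.3],[-0.8,-0.01,0,0,0,0,0.3],[-1,-0.02,0,0,0,0,0.3]]' >/dev/null
python3 -m crank '[[-0.4,-0.01,0,0,0,0,0.3],[-0.8,-0.01,0,0,0,0,0.3],[-1,-0.02,0,0,0,0,0.3]]' >/dev/null
python3 -m crank '[[-0.3,-0.01,0,0,0,0,0.3],[-0.5,-0.01,0.3,0,0,0,0.3],[-0.58,-0.01,0.4,0,0,0,0.3],[-0.58,-0.01,0.5,0,0,0,0.3],[-0.58,-0.01,0.5,0,0,0,0.3],[-0.58,-0.01,0.5,0,0,0,0.3],[-0.58,-0.01,0.5,0,0,0,0.3]]'
sed -i '/^go/d' st.py; echo 'go((475.6,-210.3,190))'>>st.py; python3 st.py
python3 - <<'E'
from h import *
from rig import capture,camera_info
p,d=capture("wrist");ci=camera_info("wrist");print(ci['K'],{k:v for k,v in ci.items() if k not in('K','camera_from_world')})
np.savez('w1.npz',p=p,d=d,K=ci['K'],T=ci['camera_from_world'])
q,_=capture("scene")
cv2.imwrite('pics/w1.png',np.hstack([cv2.resize(p[:,:,::-1],(400,300)),cv2.resize(q[200:320,260:420,::-1],(400,300))]))
E
```

```text
time_s: 12.15
eef_pos: [474.5, -209.9, 245.4]
ee_rot: [0.001, 0.76, 0.65, 0.0]
force: [-0.7, -0.0, -0.5]
grip_width: 0.796
grip_force: 57.3
12.15 [ 474.5 -209.9  245.4] ydir deg 98.92 tilt [ 1.e-03 -6.e-04 -1.e+00] F [-0.7 -0.  -0.5] w 67.6 57.3
tool delta /100: [-0.002  0.011  0.554]
[[325.1922621    0.         278.00439788]
 [  0.         325.1922621  209.82211392]
 [  0.           0.           1.        ]] {}
```

View pics/w1.png

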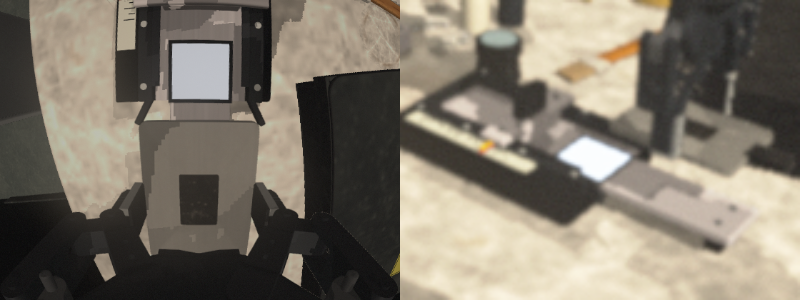

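The wrist view shows the plate (x 140–258, centre 199) lined up with the channel (centre about 200). I'll lower it onto the tongue.

```bash
python3 -m crank '[[0,0.01,0.2,0,0,0,0.3],[0,0.01,0.35,0,0,0,0.3],[0,0.01,0.45,0,0,0,0.3],[0,0.01,0.5,0,0,0,0.3],[0,0.01,0.52,0,0,0,0.3],[0,0.01,0.53,0,0,0,0.3],[0,0.01,0.53,0,0,0,0.3],[0,0.01,0.53,0,0,0,0.3]]'
python3 st.py
python3 -m crank '[[0,0,0.01,0,0,0,0.3],[0,0,0.02,0,0,0,0.3],[0,0,0.02,0,0,0,0.3],[0,0,0.02,0,0,0,0.3]]'
python3 st.py
```

```text
time_s: 13.05
eef_pos: [475.2, -210.8, 192.1]
ee_rot: [0.0, 0.76, 0.65, 0.0]
force: [-0.2, 0.2, -0.8]
grip_width: 0.796
grip_force: 57.3
13.05 [ 475.2 -210.8  192.1] ydir deg 98.98 tilt [ 6.e-04 -5.e-04 -1.e+00] F [-0.2  0.2 -0.8] w 67.7 57.3
tool delta /100: [0.006 0.003 0.021]
time_s: 13.45
eef_pos: [475.2, -210.8, 190.0]
ee_rot: [0.0, 0.76, 0.65, 0.0]
force: [-1.4, 1.5, 4.4]
grip_width: 0.799
grip_force: 57.9
13.45 [ 475.2 -210.8  190. ] ydir deg 98.98 tilt [ 3.e-04 -2.e-04 -1.e+00] F [-1.4  1.5  4.4] w 67.9 57.9
tool delta /100: [ 0.005  0.004 -0.   ]
```

```bash
python3 -m crank '[[0,0,0,0,0,0,0],[0,0,0,0,0,0,0],[0,0,0,0,0,0,0],[0,0,0,0,0,0,0],[0,0,-0.1,0,0,0,0],[0,0,-0.3,0,0,0,0],[0,0,-0.6,0,0,0,0],[0,0,-0.6,0,0,0,0.6],[-0.4,0,-0.6,0,0,0,0.6],[-0.63,0,-0.6,0,0,0,0.6],[-0.63,0,-0.6,0,0,0,0.6],[-0.63,0,-0.6,0,0,0,0.6]]'
python3 - <<'E'
from h import *
from rig import capture,camera_info,status
p,d=capture("wrist");ci=camera_info("wrist");np.savez('w2.npz',p=p,d=d,K=ci['K'],T=ci['camera_from_world'])
q,_=capture("scene")
cv2.imwrite('pics/w2.png',np.hstack([cv2.resize(p[:,:,::-1],(400,300)),cv2.resize(q[200:320,260:420,::-1],(400,300))]))
E
python3 st.py
```

```text
time_s: 14.65
eef_pos: [465.1, -272.8, 249.5]
ee_rot: [-0.0, 0.761, 0.649, 0.0]
force: [-1.0, 0.7, 0.4]
grip_width: 0.401
grip_force: 0.0
14.75 [ 465.4 -272.1  249.6] ydir deg 98.94 tilt [-4.e-04  6.e-04 -1.e+00] F [-0.1  0.5  0.2] w 34.1 0.0
tool delta /100: [0.626 0.005 0.596]
```

View pics/w2.png

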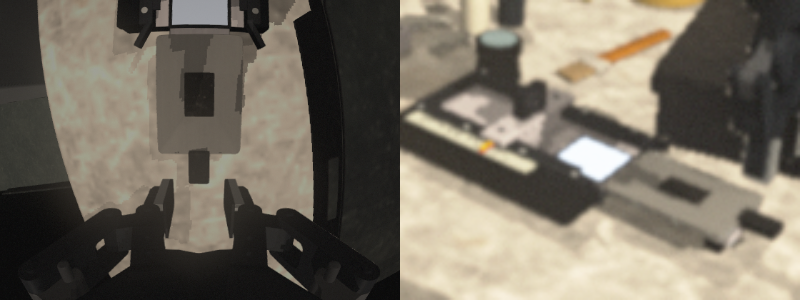

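The carrier lies flat and straight on the tongue; its grip is at (199,167) in the wrist half, between the finger lines.

```bash
python3 - <<'E'
from h import *
p,d,K,T=load('w2.npz');Ri=T[:3,:3].T;c=-Ri@T[:3,3]
o=np.array([484.8,-152.5]);ey=np.array([.1564,.9877]);ex=np.array([.9877,-.1564])
def fr(u,z):
    a=(u[0]-K[0,2])/K[0,0];b=(u[1]-K[1,2])/K[1,1];r=np.hypot(a,b)
    v=Ri@np.array([np.sin(r)*a/r,-np.sin(r)*b/r,-np.cos(r)]);P=(c+v*(z-c[2])/v[2])[:2]-o
    return np.round([P@ex,P@ey],1)
for n,u,z in(('front L',(157,36),30),('front R',(242,37),30),('rear L',(157,152),30),('rear R',(240,152),30),('grip rear',(199,184),33.5),('grip mid',(199.5,167),33.5)): print(n,fr(np.array(u)*1.4,z))
E
```

```text
front L [-34.  -10.1]
front R [ 34.5 -10.8]
rear L [ -35.9 -107.2]
rear R [  34.9 -107.2]
grip rear [  -0.  -135.2]
grip mid [   0.4 -119.4]
```

```bash
python3 -m crank '[[0,0.005,0.3,0,0,0,0.6],[0,0.005,0.45,0,0,0,0.6],[0,0.005,0.5,0,0,0,0.6],[0,0.005,0.5,0,0,0,0.6],[0,0.005,0.5,0,0,0,0.6],[0,0.005,0.5,0,0,0,1],[0,0.005,0.5,0,0,0,1],[0,0.005,0.5,0,0,0,1],[0,0.005,0.5,0,0,0,1],[0,0.005,0.5,0,0,0,1],[0,0.005,0.5,0,0,0,1]]' 30; python3 st.py
```

```text
time_s: 15.85
eef_pos: [466.0, -273.1, 200.6]
ee_rot: [0.001, 0.76, 0.65, 0.0]
force: [0.2, 1.4, 6.8]
grip_width: 0.199
grip_force: 33.3
15.85 [ 466.  -273.1  200.6] ydir deg 98.98 tilt [ 1.1e-03 -9.0e-04 -1.0e+00] F [0.2 1.4 6.8] w 16.9 33.3
tool delta /100: [ 0.636 -0.003  0.105]
```

```bash
python3 -m crank '[[0,0,-0.01,0,0,0,1],[0.05,0,-0.01,0,0,0,1],[0.1,0,-0.01,0,0,0,1],[0.15,0,-0.01,0,0,0,1],[0.2,0,-0.01,0,0,0,1],[0.25,0,-0.01,0,0,0,1],[0.3,0,-0.01,0,0,0,1],[0.3,0,-0.01,0,0,0,1],[0.3,0,-0.01,0,0,0,1]]' ; python3 st.py
```

```text
time_s: 16.75
eef_pos: [470.5, -243.1, 200.7]
ee_rot: [-0.0, 0.76, 0.65, 0.0]
force: [-0.1, 0.9, 2.2]
grip_width: 0.195
grip_force: 32.9
16.75 [ 470.5 -243.1  200.7] ydir deg 98.97 tilt [-1.e-04  8.e-04 -1.e+00] F [-0.1  0.9  2.2] w 16.6 32.9
tool delta /100: [ 0.332 -0.001  0.107]
```

```bash
python3 -m crank '[[0.06,0,0,0,0,0,1],[0.12,0,0,0,0,0,1],[0.18,0,0,0,0,0,1],[0.24,0,0,0,0,0,1],[0.3,0,0,0,0,0,1],[0.36,0,0,0,0,0,1],[0.42,0,0,0,0,0,1],[0.46,0,0,0,0,0,1],[0.48,0,0,0,0,0,1],[0.48,0,0,0,0,0,1],[0.48,0,0,0,0,0,1]]' ; python3 st.py
python3 - <<'E'
from h import *
from rig import capture,camera_info,status
p,d=capture("wrist");ci=camera_info("wrist");np.savez('w3.npz',p=p,d=d,K=ci['K'],T=ci['camera_from_world'])
cv2.imwrite('pics/w3.png',cv2.resize(p[0:210,140:420,::-1],(800,600)))
E
```

```text
time_s: 17.85
eef_pos: [478.0, -195.8, 200.7]
ee_rot: [-0.0, 0.76, 0.65, 0.0]
force: [1.0, 2.5, 3.4]
grip_width: 0.193
grip_force: 33.0
17.85 [ 478.  -195.8  200.7] ydir deg 98.99 tilt [-1.e-04  8.e-04 -1.e+00] F [1.  2.5 3.4] w 16.4 33.0
tool delta /100: [-0.147 -0.001  0.107]
```

View pics/w3.png

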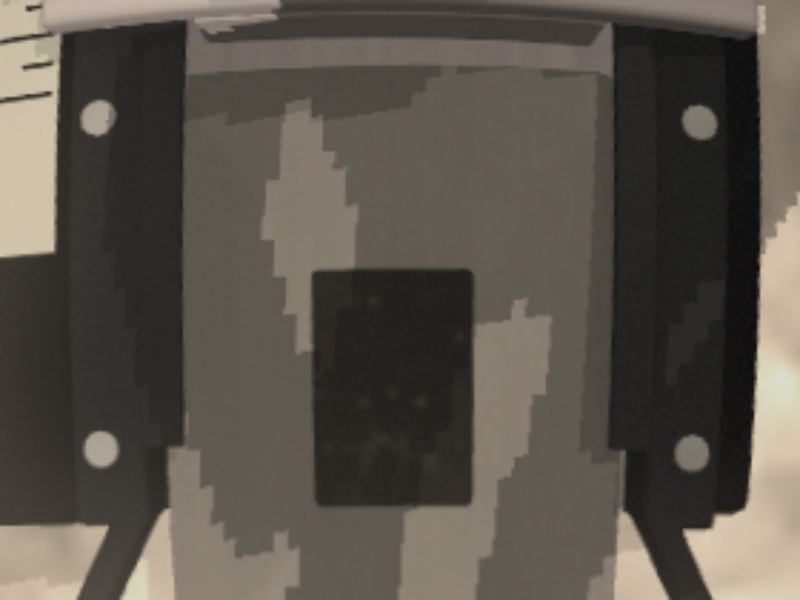

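The plate has entered straight, with its front edge at crop row ~72 and the stop's foot at row ~42. I'll work out the gap that is left.

```bash
cat > gap.py <<'E'
from h import *
import sys
p,d,K,T=load(sys.argv[1]);Ri=T[:3,:3].T;c=-Ri@T[:3,3]
o=np.array([484.8,-152.5]);ey=np.array([.1564,.9877]);ex=np.array([.9877,-.1564])
def fr(u,z):
    u=(140+u[0]*.35,u[1]*.35)
    a=(u[0]-K[0,2])/K[0,0];b=(u[1]-K[1,2])/K[1,1];r=np.hypot(a,b)
    v=Ri@np.array([np.sin(r)*a/r,-np.sin(r)*b/r,-np.cos(r)]);P=(c+v*(z-c[2])/v[2])[:2]-o
    return np.round([P@ex,P@ey],1)
fl,fm,s=map(float,sys.argv[2:5])
print('front L/mid',fr((200,fl),30),fr((400,fm),30),'stop foot',fr((400,s),24),'window rear',fr((393,506),30))
g=cv2.cvtColor(p,cv2.COLOR_RGB2GRAY);print(g[0:40,140+140].tolist())
E
python3 gap.py w3.npz 75 69 42
```

```text
front L/mid [-29.   68.2] [ 1. 68.] stop foot [ 1.1 74.5] window rear [0. 1.]
[70, 61, 57, 60, 83, 64, 60, 58, 60, 60, 62, 59, 59, 92, 109, 108, 108, 107, 109, 108, 107, 109, 102, 73, 72, 75, 74, 73, 74, 75, 74, 75, 74, 74, 74, 75, 73, 80, 91, 94]
```

```bash
python3 -m crank '[[0.01,0,0,0,0,0,1],[0.02,0,0,0,0,0,1],[0.03,0,0,0,0,0,1],[0.04,0,0,0,0,0,1],[0.04,0,0,0,0,0,1],[0.04,0,0,0,0,0,1]]' >/dev/null; python3 st.py
python3 -m crank '[[0.005,0,0,0,0,0,1],[0.01,0,0,0,0,0,1],[0.01,0,0,0,0,0,1]]' >/dev/null; python3 st.py
python3 - <<'E'
from h import *
from rig import capture,camera_info,status
p,d=capture("wrist");ci=camera_info("wrist");np.savez('w4.npz',p=p,d=d,K=ci['K'],T=ci['camera_from_world'])
E
python3 gap.py w4.npz 55 55 40
```

```text
18.5 [ 478.6 -192.   200.7] ydir deg 98.98 tilt [ 0.e+00  1.e-04 -1.e+00] F [ 0.5 -0.6  1.6] w 16.9 32.9
tool delta /100: [-0.185 -0.001  0.107]
18.8 [ 478.8 -191.   200.7] ydir deg 98.98 tilt [ 1.e-04 -1.e-04 -1.e+00] F [-0.5 -1.7  2.7] w 16.7 32.9
tool delta /100: [-0.195 -0.001  0.107]
front L/mid [-29.1  76.3] [ 1.1 75. ] stop foot [ 1.1 79.5] window rear [0.1 5.7]
[102, 105, 105, 107, 105, 106, 104, 102, 98, 89, 78, 66, 60, 60, 82, 66, 62, 61, 63, 62, 61, 64, 71, 75, 75, 73, 75, 74, 76, 73, 75, 75, 75, 76, 77, 76, 75, 76, 75, 77]
```

```bash
python3 gap.py w4.npz 62.5 62.5 62.5 | head -1
for i in 1; do python3 -m crank '[[0.005,0,0,0,0,0,1],[0.01,0,0,0,0,0,1],[0.01,0,0,0,0,0,1]]' >/dev/null; python3 st.py; done
python3 -m crank '[[0.005,0,0,0,0,0,1],[0.005,0,0,0,0,0,1]]' >/dev/null; python3 st.py
python3 mark.py scene
```

```text
front L/mid [-29.  75.] [ 1.1 73.8] stop foot [ 1.1 75.7] window rear [0.1 5.7]
19.15 [ 478.9 -190.1  200.7] ydir deg 98.98 tilt [ 0.e+00 -2.e-04 -1.e+00] F [-1.  -1.9  1.5] w 16.6 32.9
tool delta /100: [-0.205 -0.001  0.107]
19.35 [ 478.9 -189.9  200.7] ydir deg 98.98 tilt [-1.e-04 -8.e-04 -1.e+00] F [-1.9 -5.4  1.4] w 16.8 32.8
tool delta /100: [-0.207 -0.001  0.107]
yel 6 [293.17 258.  ] [441.6 -55.2  36. ] along y 14.49
```

The force rose to 5.4 N, so the front edge is touching the stop, and the pointer hasn't moved. I'll let go, rise and verify.

```bash
python3 -m crank '[[0,0,0,0,0,0,0.6],[0,0,0,0,0,0,0.6],[0,0,0,0,0,0,0.6],[0,0,0,0,0,0,0.6],[0,0,-0.2,0,0,0,0.6],[0,0,-0.5,0,0,0,0.6],[0,0,-0.8,0,0,0,0.6],[0,0,-0.8,0,0,0,0.6]]' >/dev/null
python3 -m crank '[[-0.4,0,-0.3,0,0,0,0.6],[-0.9,0,-0.6,0,0,0,0.6],[-0.9,0,-0.6,0,0,0,0.6],[-0.9,0,-0.6,0,0,0,0.6]]' >/dev/null
python3 -m crank '[[-0.4,0,0,0,0,0,0.6],[-0.8,0,0,0,0,0,0.6],[-0.8,0,0,0,0,0,0.6],[-0.8,0,0,0,0,0,0.6],[-0.8,0,0,0,0,0,0.6]]' >/dev/null
python3 st.py; python3 mark.py top; python3 - <<'E'
from h import *
p,d,K,T=load('top1.npz')
cv2.imwrite('pics/f.png',cv2.resize(p[195:290,285:445,::-1],None,fx=5,fy=5,interpolation=cv2.INTER_CUBIC))
E
```

```text
21.1 [ 452.9 -356.   339.8] ydir deg 98.9 tilt [-0.0011  0.0018 -1.    ] F [ 0.5  0.  -0.1] w 33.8 0.0
tool delta /100: [1.472e+00 1.000e-03 1.500e+00]
yel 11 [338.64 268.18] [440.6 -57.2  36. ] along y 12.39
```

View pics/f.png

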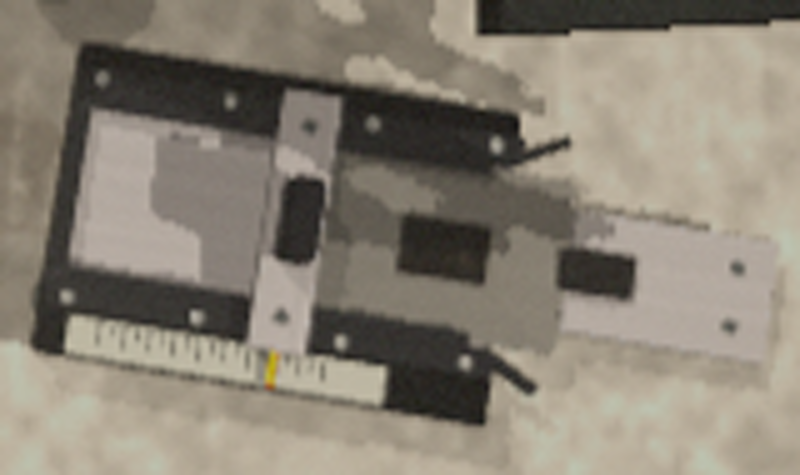

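The pointer sits on the red mark at (271,370), and the carrier is straight in the channel with its black grip towards the mouth. Next is a numeric check of the seating.

```bash
python3 - <<'E'
from h import *
p,d,K,T=load('top1.npz');ey=np.array([.1564,.9877])
f=lambda c,z: ray(K,T,(np.array(c)+.5)/5-.5+np.array([285,195]),z)[:2]@ey
g=f((301,220),69)
print('grip rear expect -140:',f((634,275),33.5)-g,'grip centre expect -125.5+..:',f((597,273),33.5)-g,'window centre expect ~ -62..:',f((445,249),30)-g)
p,d,K,T=load('top0.npz');e0=np.array([np.sin(np.radians(6.3)),np.cos(np.radians(6.3))])
h=lambda c,z: ray(K,T,(np.array(c)+.5)/5.5-.5+np.array([145,160]),z)[:2]@e0
print('tray: window centre to front',h((123,270),17)-h((256,285),17),'grip rear to front',h((123,270),17)-h((467,305),20.5))
E
```

```text
grip rear expect -140: -139.65747943254092 grip centre expect -125.5+..: -124.90367346820372 window centre expect ~ -62..: -64.14354310669329
tray: window centre to front 49.59669722081452 grip rear to front 128.4399482070924
```

```bash
python3 -c "
from rig import ticket
print(ticket.finish_job())"
```

```text
the job is handed in; nothing more can be done
None
```

I handed the job in: the stop's pointer is on the red mark to within about 1 mm by the camera, the carrier lies in the channel against the stop (felt by contact force, and within about 1 mm by the camera), the gripper is clear, and it never went near the loupe, blower or brush; the hand-in returned no verdict.

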